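# Lock the bayonet cover on the sample mill and click its start key

### The job

Close the white sample mill and start it: take the loose cover with the bar handle, line its two lugs up with the two slots in the mill's open collar, push it down against the spring and twist it clockwise (seen from above) to the stop, so that it springs up locked with its bar in line with the start key, and let go of it. Only once the cover is locked, press the start key just until it clicks, not on down to its bottom stop, and let it come back up. Do not shift the other things on the bench.

Things in the scene. Friction and masses are not known exactly. Their poses are not given: they have to be found in the camera images.
- mill: Bench sample mill, fixed: white housing 250 x 150 mm. Origin: centre of its underside on the bench; z up; x along its length. The round dark collar (outer diameter 114 mm, top face 118 mm above the bench) is at x = +30 mm, the start key at x = -85 mm, both at y = 0; the key is on the lower grey front panel, 80 mm high. It may stand left or right of the robot's centre line, turned up to 0.3 rad.
- collar (a point): Centre of the collar's mouth, level with its top face; axes as the mill's. An inward bright lip (inner diameter 79 mm, 8 mm thick) overhangs a bore of diameter 96 mm. Two opposite slots, 22 mm wide, cut the lip: 50 degrees (0.873 rad) anticlockwise, seen from above, of the mill's +x and -x axis. Lugs whose tops are more than 8 mm below the top face can turn clockwise under the lip; the other way is blocked.
- slot (a point): Middle of one of the collar's two slots, 43 mm from the collar's axis, level with the collar's top face (the other slot is diametrically opposite).
- stop (a point): On the lip where one lug ends when locked, straight along the mill's +x axis from the collar's centre (the other lug ends opposite): 50 degrees clockwise of the slot. The stop lets lugs go 3 degrees further. Here the lip's underside has a pocket 3.5 mm deep into which the lugs spring up when let go, and which keeps them from turning back (play about 4 degrees either way).
- seal_plate (a joint): Travel of the round sprung plate (diameter 60 mm) inside the collar: 0 free, with its top 18.5 mm below the collar's top face; grows downward (m). It pushes up on the cover with 4 N + 0.5 N per mm, so the cover does not go in by its own weight. 0.004 with the cover locked, 0.0095 with it pushed fully down (8.8 N).
- cover: Loose cover, 0.2 to 0.3 kg, 71 mm high. Origin: centre of its underside; z up, x along bar handle and lugs (half a turn makes no difference). From below: plug of diameter 73 mm (first 4 mm: 68), two opposite lugs reaching 45 mm from the axis, 16 mm wide, 10 to 18 mm above the origin; white disc, diameter 110 mm, 28 to 36 mm; black bar 76 mm long, 16 mm wide (y), 36 to 71 mm above the origin.
- cover_bar (a point): Middle of the cover's bar handle, 53 mm above the cover's origin (18 mm below the bar's top); axes as the cover's. The cover's origin is 95.5 mm above the bench when locked on the mill, 90 mm when pushed fully down (disc on the collar), 99.5 mm when merely resting on the sprung plate with lugs in the slots, 108 mm when its lugs rest on the lip.
- key_top (a point): Centre of the top of the round white start key (diameter 36 mm), on a black bezel on the mill's front panel; 96 mm above the bench when up; moves down with the key; axes as the mill's.
- start_key (a joint): Travel of the start key downward: 0 up, 0.009 m at its bottom stop. Dome spring: about 1 N at first touch, rising to a peak of about 5 N at 2.2 mm, then the click: it falls to about 1.5 N at 5.3 mm, then rises to about 7.5 N at 8.2 mm and 9.5 N at the stop. It has clicked beyond 3.2 mm and counts as pushed to the bottom beyond 8.2 mm. Springs back when released.
- slide_box: Blue slide box 97 x 44 x 32 mm, a bystander near the middle of the bench. Origin: centre of underside.
- stain_jar: Small amber jar, diameter 44, height 65 mm, a bystander near the middle. Origin: centre of underside.
- amber_a: Amber reagent bottle, diameter 68, height 150 mm, a bystander at the far side. Origin: centre of underside.
- amber_b: Amber reagent bottle, diameter 60, height 130 mm, a bystander at the far side. Origin: centre of underside.
- beaker: Glass beaker, diameter 72, height 95 mm, a bystander at the far side. Origin: centre of underside.
- dust_lid: Flat grey dust lid, diameter 100 mm, 10 mm thick, with a small round knob to 32 mm height and no lugs: not the cover, a bystander at the right. Origin: centre of underside.
- petri: Clear dish with lid, diameter 94, height 18 mm, a bystander at the left. Origin: centre of underside.
- wash_bottle: White wash bottle with spout, diameter 64, height 168 mm, a bystander at the right. Origin: centre of underside.
Mind the look-alikes: they are no part of the job. Of the things like the cover, leave any that is yellow; of the rest the smaller one is meant.

How it is judged:
By the outcome, as a careful person would: the job done as asked, in the order asked, and still so for the second after the job is handed in, with the robot touching nothing.
It also fails if it takes over 58 s, if anything falls off the work surface, if the arm or the gripper's body presses on something with over 40 N, if the wrist force passes 120 N, or if a joint passes its speed limit or range.

### The arm

A 6-joint arm with a two-finger parallel gripper is mounted at the origin on the work surface. World frame = base frame: x ahead of the robot, y to its left, z up, the work surface at z = 0. Lengths are in m, angles in rad, forces in N, time in s.
With the tool pointing down it reaches from about 0.325 to 0.875 m from the base axis. Payload 4.4 kg.
Tool frame: the origin (TCP) lies at the very end of the fingers, on their centre line; the grasp point (between the pads) lies 19 mm behind it; z points along the fingers, y is the line along which they close (so a half turn about z gives the same grasp; the last joint's range is limited). The gripper opens to 85 mm and grips with 20 to 120 N. Pads are 22 mm wide; open, the fingers measure 114 mm over their backs; the gripper's body (76 mm by 85 mm) begins 54 mm behind the grasp point. The pads swing forward as they close: fully open they stand 13 mm farther back than shut.
Start: joints at [1.165, 0.207, 1.542, -0, 1.393, -0.15], TCP at [0.145, 0.556, 0.231] pointing down, gripper open.
Joint ranges: [-2.73, 2.73], [-0.86, 2.22], [0.23, 2.46], [-1.11, 4.25], [0.08, 2.63], [-2.82, 2.82]. Speed limits (rad/s): [2.79, 2.79, 3.14, 3.14, 3.14, 3.14].

### API

Orientations are given as a unit quaternion [x, y, z, w].
In Python, from cell import state, snapshot, calibration, finish_job, cut_out, place_of gives the robot as it stands.
- The arm moves only by the tool drive_tool, never from a script. Its argument "deltas" is a list of rows, each a list of 5 numbers: the opening, from -1 (shut) to 1 (fully open), then the shift along the tool's x, y, z in m, then the turn about the tool's z in rad. A call has 1 to 10 rows; each row shifts and turns the commanded pose from where the row before left it, along the tool's axes as they then stand; what a row does not reach is not made up. A row lasts 1/10 s, in which the tool goes at most 50 mm and 8.59 degrees, less where a joint would pass 70% of its speed; a pose out of reach is approached as far as the arm can. A call with a gripper value outside its range is refused whole. The fingers move at their own pace and stop on an object; "newtons" is the grip in N (left out, the last holds). Time passes only in rows, so rows that do not move let the fingers close. It gives the time, the measured TCP pose, the force, the opening and the grip force at its end, in the units of the state.
- state(): the state, without advancing time (a new reading comes with each control period).
- snapshot(name): name is "scene" or "top"; returns (picture, depth): 400x640x3 uint8, blue, green, red; 400x640 float32, m along the optical axis (not along the pixel's ray), 0 where there is no reading.
- calibration(name): a dict with "intrinsics" (3x3 intrinsics, pixels), "distortion" ([k1, k2, p1, p2, k3] as OpenCV has them; the pictures are not rectified), "view" (4x4, takes a point from world to camera coordinates). Camera axes: x right, y down, z forward; pixel columns grow to the right and rows downward; lengths in m; the calibration is good to about 2 mm. A picture is of the moment at which its call begins. calibration takes no time and is no camera call.
- finish_job(): hands the job in; it is judged then, once.
Trained networks look in the newest picture that a camera, given by its name, has taken for a name from the list of things; names that differ only in an ending like _2 or _b are one class to them, and where a whole thing is asked for, a point or a joint stands for the part that bears it (a point fixed in the world has none). Each returns a list of dicts, best first, with "score" (0 to 1); they miss things now and then, are a little off and sometimes report something else, mostly with a low value. They report only what shows in the picture. A call takes as long as a camera call. They do not tell look-alikes from the thing itself.
- cut_out(label, camera): "pixels" (400x640 bool, what is visible of it) and "box" ([left, top, right, bottom] in pixels, round what is visible of it).
- place_of(label, camera): "at" ([column, row] in pixels: a listed point, or the origin of a listed thing).
The state is a dict: "clock": time; "joint_positions": joint angles; "joint_velocities": joint speeds; "effort": joint torques, N m; "ee_pos": TCP position; "orientation": TCP orientation; "wrist_force": force on the tool from outside, world axes, zero at the start; "ft_torque": the same for the moment, N m; "width": opening from 0.0 (shut) to 1.0 (fully open); "finger_force": force on a finger pad.
Only numpy, scipy, OpenCV 4.12 (cv2) and the standard library are available. Lean on these libraries where they do the work, as an engineer would, in place of code of your own. Each camera call takes 0.05 s, during which the arm holds its last target. There are 200 camera calls.

## Working session

There is one attempt and no reset: what is moved stays moved. The work goes in short steps, Python scripts to look and compute and a tool call to move; the robot and the scene stay as the last step left them, time stands still between calls to the robot, and variables do not carry over. Pictures are saved under pics/ and viewed, at most 10 in all, crops included, and the job is handed in when it is done.

Besides the shell and the picture viewer there is one more tool, called after "Request:" as name([rows], argument=value, ...), one row to a line, values as JSON. drive_tool: Moves the arm, as the interface text tells. Its arguments: {"type":"object","properties":{"deltas":{"type":"array","items":{"type":"array","items":{"type":"number"}}},"newtons":{"type":"number"}},"required":["deltas"]}

```bash
mkdir -p pics; ls
cat > h.py <<'E'
import numpy as np, cv2
from cell import *
def ray(name,px):
    c=calibration(name);K=np.array(c["intrinsics"]);V=np.array(c["view"])
    u=cv2.undistortPoints(np.array(px,float).reshape(-1,1,2),K,np.array(c["distortion"])).reshape(-1,2)
    d=np.c_[u,np.ones(len(u))]@V[:3,:3]
    o=-V[:3,:3].T@V[:3,3]
    return o,d
def atz(name,px,z):
    o,d=ray(name,px); return o+d*((z-o[2])/d[:,2])[:,None]
def cloud(name,depth,mask=None):
    if mask is None: mask=depth>0
    r,c=np.nonzero(mask&(depth>0))
    o,d=ray(name,np.c_[c,r]); return o+d*depth[r,c][:,None],np.c_[c,r]
E
python3 - <<'E'
from h import *
for n in("scene","top"):
    p,d=snapshot(n); cv2.imwrite(f"pics/{n}0.png",p); np.save(n+"0.npy",d)
    for l in("cover","mill","cover_bar","collar","key_top","slot","stop"):
        for f in place_of(l,n)[:4]: print(n,l,np.round(f["at"]),round(f["score"],2))
    o,_=ray(n,[[320,200]]);print(o)
print(state())
E
```

```text
pics
scene cover [207. 207.] 0.83
scene cover [265. 202.] 0.73
scene cover [248. 250.] 0.63
scene cover [394. 204.] 0.34
scene mill [380. 206.] 0.86
scene cover_bar [259. 188.] 0.94
scene cover_bar [203. 191.] 0.79
scene cover_bar [246. 241.] 0.65
scene collar [388. 188.] 0.93
scene collar [331. 250.] 0.26
scene key_top [371. 164.] 0.44
scene key_top [246. 238.] 0.18
scene slot [405. 192.] 0.73
scene stop [396. 202.] 0.81
[ 1.15930967 -0.34847164  1.06880937]
top cover [392. 272.] 0.89
top cover [375. 219.] 0.85
top cover [352. 259.] 0.76
top mill [271. 208.] 0.97
top cover_bar [401. 274.] 0.97
top cover_bar [355. 262.] 0.75
top cover_bar [381. 220.] 0.73
top cover_bar [444. 244.] 0.29
top collar [268. 193.] 0.65
top collar [259. 188.] 0.43
top key_top [259. 230.] 0.6
top slot [260. 186.] 0.58
top slot [328. 192.] 0.45
top stop [270. 185.] 0.88
[0.36299427 0.0114983  1.37787854]
{'clock': 0.8, 'joint_positions': array([ 1.16450714e+00,  2.06544589e-01,  1.54150722e+00, -6.18696576e-06,
        1.39352174e+00, -1.50550851e-01]), 'joint_velocities': array([ 0.00125272,  0.00015942,  0.00137236,  0.00058496, -0.00166087,
        0.00014581]), 'effort': array([-5.87880331e-04, -3.83004606e+01, -2.91948563e+01, -2.49884888e-04,
        7.24066722e-04,  3.87031847e-06]), 'ee_pos': array([0.14549068, 0.55628301, 0.23130974]), 'orientation': array([1.27520456e-01, 9.91835941e-01, 8.34507229e-06, 5.55235674e-06]), 'wrist_force': array([0.16714827, 0.16629238, 0.38571225]), 'ft_torque': array([-0.00161004,  0.03106547, -0.00700164]), 'finger_force': 0.0, 'width': 0.9976739141119335}
```

```bash
python3 -c "print(open('h.py').read()[:10])"
```

```text
import num
```

Run:
```python
from h import *
a=cv2.imread("pics/top0.png")[130:330,200:480]; cv2.imwrite("pics/topc.png",cv2.resize(a,None,fx=2.8,fy=2.8,interpolation=2))
```

```text
(no output)
```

View pics/scene0.png

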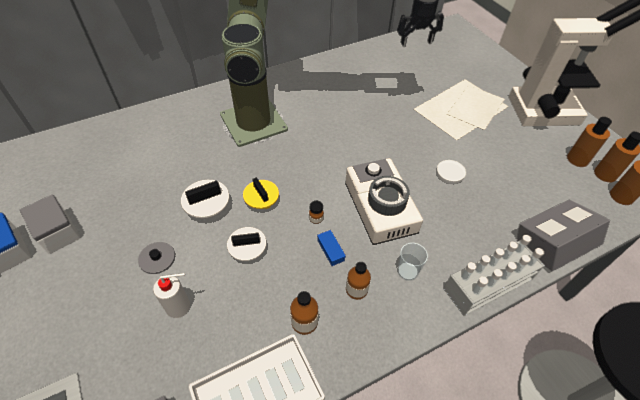

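View pics/topc.png

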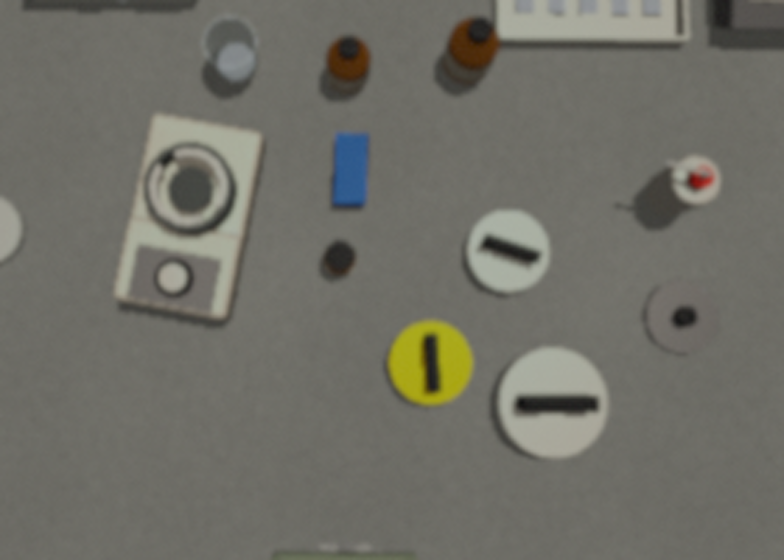

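The cover candidates in the top picture are a large white one at (397,273), a yellow one at (353,260) and a smaller white one at (381,219). The enlarged crop shows them clearly: yellow is ruled out and the smaller of the two white ones is meant, so I take (381,219). The mill is at (268,208), with its collar on the far side and its key nearer the robot. Next I measure both.

```bash
cat > meas.py <<'E'
from h import *
def circ(P):
    A=np.c_[2*P[:,:2],np.ones(len(P))]; s=np.linalg.lstsq(A,(P[:,:2]**2).sum(1),rcond=None)[0]
    return s[:2],np.sqrt(s[2]+s[:2]@s[:2])
def outline(name,mask,z):
    cs,_=cv2.findContours(mask.astype(np.uint8),cv2.RETR_EXTERNAL,cv2.CHAIN_APPROX_NONE)
    return atz(name,max(cs,key=cv2.contourArea)[:,0],z)
E
python3 - <<'E'
from meas import *
for n,box in(("top",(345,185,420,250)),("scene",(215,215,280,275))):
    p=cv2.imread(f"pics/{n}0.png");d=np.load(n+"0.npy")
    P,px=cloud(n,d); 
    z=np.full(d.shape,np.nan);z[px[:,1],px[:,0]]=P[:,2]
    X=np.full(d.shape+(3,),np.nan);X[px[:,1],px[:,0]]=P
    m=np.zeros(d.shape,bool);m[box[1]:box[3],box[0]:box[2]]=1
    print(n,"bench z",np.nanmedian(z[m]),np.nanmax(z[m]))
    disc=m&(z>.025)&(z<.045)
    bar=m&(p.max(2)<70)&(z>.055)
    for nm,k in(("disc",disc),("bar",bar)):
        Q=X[k]; print(nm,k.sum(),np.median(Q,0),Q.min(0),Q.max(0), (Q.min(0)+Q.max(0))/2)
    white=m&(p.min(2)>130); 
    hull=cv2.convexHull(np.argwhere(white)[:,::-1].astype(np.int32))
    print("disc circ",circ(atz(n,hull[:,0],.036)))
    Q=X[bar][:,:2];r=cv2.minAreaRect(Q.astype(np.float32)*1000);print("rect",r)
    w,v=np.linalg.eigh(np.cov(Q.T));print("yaw",np.arctan(v[1,1]/v[0,1]),np.sqrt(w))
    for lo,hi,nm in((.112,.124,"collar"),(.088,.1035,"z96")):
        k=(z>lo)&(z<hi)&(X[...,0]>.2)&(X[...,0]<.65)&(X[...,1]>.05)&(X[...,1]<.35)
        Q=X[k];print(nm,k.sum(),np.median(Q[:,2]),Q.min(0),Q.max(0),(Q.min(0)+Q.max(0))/2)
        if nm=="collar":
            h=cv2.convexHull(Q[:,:2].astype(np.float32))[:,0];print(circ(h))
    for l in("collar","key_top","slot","stop"):
        zz=.096 if l=="key_top" else .118
    # key: white blob on panel
    c={"top":(261,229),"scene":(373,168)}[n]
    mm=np.zeros(d.shape,bool);mm[c[1]-9:c[1]+10,c[0]-11:c[0]+12]=1
    k=mm&(p.min(2)>140);_,lab=cv2.connectedComponents(k.astype(np.uint8));k=lab==lab[c[1],c[0]]
    print("key",k.sum(),circ(outline(n,k,.096)))
E
```

```text
top bench z 0.0017590695041259652 0.07899048692108623
disc 651 [ 0.4845315  -0.20637638  0.03721681] [ 0.38413116 -0.26950632  0.02963156] [ 0.54884241 -0.07902115  0.04461025] [ 0.46648679 -0.17426373  0.0371209 ]
bar 56 [ 0.49307037 -0.21063266  0.07158056] [ 0.48142632 -0.2439256   0.05605899] [ 0.50707702 -0.17835552  0.07899049] [ 0.49425167 -0.21114056  0.06752474]
disc circ (array([ 0.49616072, -0.21507044]), np.float64(0.05417576575848958))
rect ((494.45928955078125, -211.275390625), (67.78437042236328, 9.316930770874023), 71.96105194091797)
yaw 1.2581808002249493 [0.00290553 0.01961232]
collar 404 0.11903477061192547 [0.51031713 0.1439125  0.11217574] [0.62446786 0.25788524 0.12359755] [0.56739249 0.20089887 0.11788665]
(array([0.56732589, 0.20110071]), np.float64(0.05704916999707))
z96 303 0.09889855063624164 [0.42748657 0.14608423 0.08802048] [0.61024044 0.28415014 0.10345503] [0.51886351 0.21511718 0.09573776]
key 54 (array([0.45302716, 0.2207529 ]), np.float64(0.013167040579095655))
scene bench z 0.0020505905268155544 0.07539244780096921
disc 779 [ 0.50804874 -0.2188721 
[... 229 characters left out ...]
8122102  0.07539245] [ 0.49680395 -0.2167243   0.06525354]
disc circ (array([ 0.50042496, -0.2094067 ]), np.float64(0.12761588346636688))
rect ((495.47314453125, -215.3124542236328), (73.50194549560547, 17.143211364746094), 69.48424530029297)
yaw 1.253664868017646 [0.00408958 0.02125556]
collar 580 0.11843587209606066 [0.50498698 0.14198308 0.11209692] [0.62301254 0.2572887  0.12374381] [0.56399976 0.19963589 0.11792037]
(array([0.56414119, 0.19917939]), np.float64(0.057630183249947065))
z96 538 0.09849657028247266 [0.43363369 0.14208394 0.08807582] [0.62223721 0.2490646  0.10349156] [0.52793545 0.19557427 0.09578369]
key 84 (array([0.45012792, 0.22040062]), np.float64(0.016709373941508798))
```

Request:
drive_tool([
  [1,0,0,0,0.149],
  [1,0,0,0,0.149],
  [1,0,0,0,0.149],
  [1,0,0,0,0.149],
  [1,0,0,0,0.149],
  [1,0,0,0,0.149],
  [1,0,0,0,0.149],
  [1,0,0,0,0.149],
  [1,0,0,0,0.149],
  [1,0,0,0,0.149],
])

```text
clock: 1.8
ee_pos: [0.1455, 0.5563, 0.2313]
orientation: [0.768, 0.64, -0.0, -0.0]
wrist_force: [-0.3, 0.4, 0.1]
width: 0.999
finger_force: 0.0
```

Request:
drive_tool([
  [1,0,0,0,0.141],
  [1,-0.02,0.018,0,0],
  [1,-0.033,0.03,0,0],
  [1,-0.033,0.03,0,0],
  [1,-0.033,0.03,0,0],
  [1,-0.033,0.03,0,0],
  [1,-0.033,0.03,0,0],
  [1,-0.033,0.03,0,0],
  [1,-0.033,0.03,0,0],
  [1,-0.033,0.03,0,0],
])

```text
clock: 2.8
ee_pos: [0.3029, 0.2047, 0.2316]
orientation: [0.809, 0.587, 0.001, 0.0]
wrist_force: [1.2, 0.1, -0.0]
width: 0.998
finger_force: 0.0
```

Request:
drive_tool([
  [1,-0.034,0.0314,0,0],
  [1,-0.034,0.0314,0,0],
  [1,-0.034,0.0314,0,0],
  [1,-0.034,0.0314,0,0],
  [1,-0.034,0.0314,0,0],
  [1,-0.034,0.0314,0,0],
  [1,-0.034,0.0314,0,0],
  [1,-0.034,0.0314,0,0],
  [1,-0.034,0.0314,0,0],
  [1,-0.034,0.0314,0,0],
])

```text
clock: 3.8
ee_pos: [0.4958, -0.2166, 0.2313]
orientation: [0.81, 0.587, 0.0, 0.0]
wrist_force: [1.2, -0.1, 0.6]
width: 1.005
finger_force: 0.0
```

Request:
drive_tool([
  [1,0,0,0.03,0],
  [1,0,0,0.04,0],
  [1,0,0,0.03,0],
  [1,0,0,0.02,0],
  [1,0,0,0,0],
  [1,0,0,0,0],
])

```text
clock: 4.4
ee_pos: [0.4954, -0.2147, 0.1116]
orientation: [0.81, 0.587, -0.0, -0.0]
wrist_force: [1.0, -0.3, 0.2]
width: 1.0
finger_force: 0.0
```

Run:
```python
from meas import *
s=state();print(s["clock"],s["ee_pos"],s["orientation"])
p,d=snapshot("scene");cv2.imwrite("pics/s1.png",cv2.resize(p[150:300,160:360],None,fx=4,fy=4,interpolation=2))
```

```text
4.4 [ 0.49541297 -0.2146644   0.11156181] [ 8.09548111e-01  5.87053536e-01 -1.09041627e-05 -4.45121147e-05]
```

View pics/s1.png

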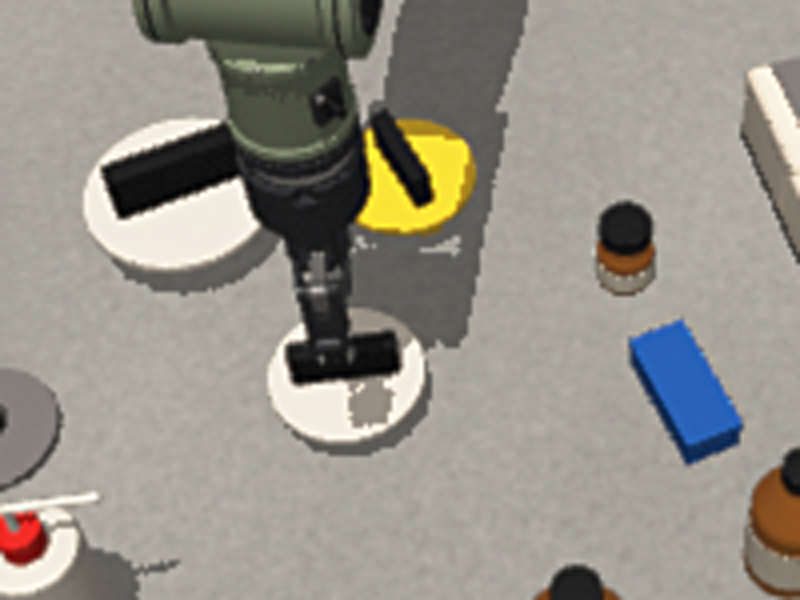

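The open fingers straddle the bar of the small white cover (around crop pixel 340,355), so I go down and grip.

Request:
drive_tool([
  [1,0,0,0.025,0],
  [1,0,0,0.025,0],
  [1,0,0,0.015,0],
  [1,0,0,0.006,0],
  [-1,0,0,0,0],
  [-1,0,0,0,0],
  [-1,0,0,0,0],
  [-1,0,0,0,0],
  [-1,0,0,0,0],
  [-1,0,0,0,0],
], newtons=70)

```text
clock: 5.45
ee_pos: [0.4956, -0.2149, 0.041]
orientation: [0.81, 0.587, 0.0, 0.001]
wrist_force: [-0.2, -0.3, 4.3]
width: 0.173
finger_force: 69.1
```

Request:
drive_tool([
  [-1,0,0,0,0],
  [-1,0,0,0,0],
  [-1,0,0,0,0],
])

```text
clock: 5.75
ee_pos: [0.4956, -0.2149, 0.041]
orientation: [0.81, 0.587, 0.0, 0.0]
wrist_force: [-1.6, 1.0, 5.3]
width: 0.176
finger_force: 69.4
```

Request:
drive_tool([
  [-1,0,0,-0.015,0],
  [-1,0,0,-0.03,0],
  [-1,0,0,-0.035,0],
  [-1,0,0,-0.035,0.1],
  [-1,0,0,-0.035,0.1],
  [-1,0,0,-0.03,0.1],
  [-1,0,0,0,0.1],
  [-1,0,0,0,0.1],
  [-1,0,0,0,0.055],
  [-1,0,0,0,0],
])

```text
clock: 6.75
ee_pos: [0.4948, -0.2142, 0.2202]
orientation: [0.939, 0.343, -0.0, -0.0]
wrist_force: [-0.2, -1.1, -2.1]
width: 0.178
finger_force: 68.6
```

Request:
drive_tool([
  [-1,0.0182,-0.0152,0,0],
  [-1,0.036,-0.0304,0,0],
  [-1,0.036,-0.0304,0,0],
  [-1,0.036,-0.0304,0,0],
  [-1,0.036,-0.0304,0,0],
  [-1,0.036,-0.0304,0,0],
  [-1,0.036,-0.0304,0,0],
  [-1,0.036,-0.0304,0,0],
  [-1,0.036,-0.0304,0,0],
  [-1,0.0156,-0.0136,0,0],
])

```text
clock: 7.75
ee_pos: [0.5658, 0.205, 0.22]
orientation: [0.939, 0.345, 0.0, -0.001]
wrist_force: [-0.4, -1.3, -2.1]
width: 0.178
finger_force: 68.8
```

Request:
drive_tool([
  [-1,0,0,0,0],
  [-1,0,0,0,0],
  [-1,0,0,0,0],
])

```text
clock: 8.05
ee_pos: [0.5659, 0.1997, 0.22]
orientation: [0.94, 0.343, -0.001, 0.0]
wrist_force: [0.2, 0.3, -2.6]
width: 0.172
finger_force: 68.8
```

Run:
```python
from meas import *
s=state();print(s["clock"],s["ee_pos"],s["orientation"],s["wrist_force"])
q=s["orientation"];zc=s["ee_pos"][2]-.041
print("yaw",2*np.arctan2(q[1],q[0]))
for n in("scene","top"):
    p,d=snapshot(n);cv2.imwrite(f"pics/{n}2.png",p)
    P,px=cloud(n,d);X=np.full(d.shape+(3,),np.nan);X[px[:,1],px[:,0]]=P
    near=(np.hypot(X[...,0]-s["ee_pos"][0],X[...,1]-s["ee_pos"][1])<.075)
    k=near&(abs(X[...,2]-zc-.034)<.012)&(p.min(2)>110)
    Q=X[k];h=cv2.convexHull(Q[:,:2].astype(np.float32))[:,0];print(n,k.sum(),np.median(Q[:,2])-zc,circ(h))
    hp=cv2.convexHull(np.argwhere(k)[:,::-1].astype(np.int32));print("hull",circ(atz(n,hp[:,0],zc+.036)))
    b=near&(p.max(2)<70)&(X[...,2]>zc+.055)&(X[...,2]<zc+.08)
    print("bar",b.sum(),X[b].mean(0) if b.any() else 0)
p=cv2.imread("pics/scene2.png");cv2.imwrite("pics/s2c.png",cv2.resize(p[110:260,300:500],None,fx=4,fy=4,interpolation=2))
```

```text
8.05 [0.56592906 0.19967739 0.21996031] [ 9.39503782e-01  3.42538043e-01 -5.49012187e-04  1.79565112e-04] [ 0.16725015  0.29897687 -2.62054435]
yaw 0.6992342066719086
scene 597 0.03689401231728348 (array([0.56526733, 0.19755179]), np.float64(0.05468828509770333))
hull (array([0.56547985, 0.19714117]), np.float64(0.055568216513764715))
bar 158 [0.57213308 0.1948127  0.24505025]
top 145 0.03706525439370842 (array([0.56599854, 0.16689581]), np.float64(0.028064030843161576))
hull (array([0.56796166, 0.1628383 ]), np.float64(0.029090777959131692))
bar 1 [0.55066251 0.21198524 0.23498491]
```

View pics/s2c.png

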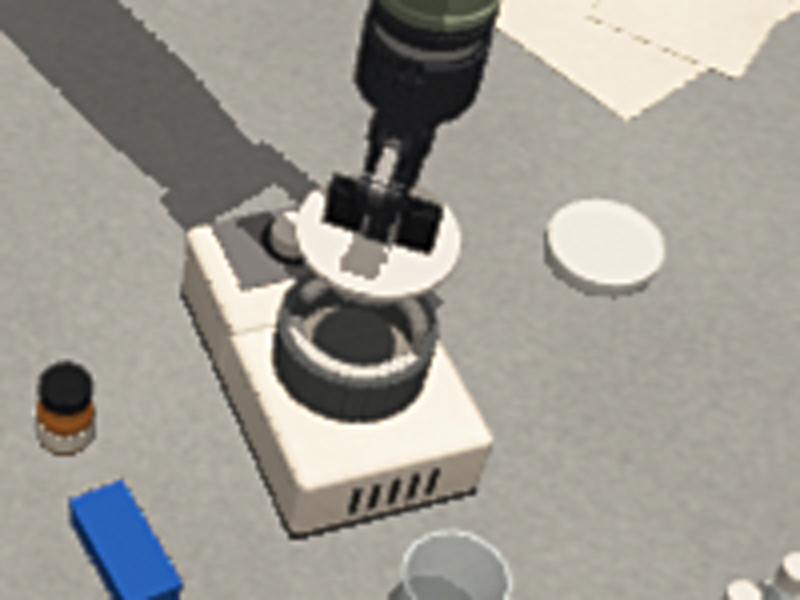

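The cover hangs over the collar with its bar along the slot direction. In the same camera it lies about 2 mm off the collar centre, so I correct that while going down.

Request:
drive_tool([
  [-1,0,-0.002,0.015,0],
  [-1,0,0,0.02,0],
  [-1,0,0,0.02,0],
  [-1,0,0,0.01,0],
  [-1,0,0,0.004,0],
  [-1,0,0,0.002,0],
  [-1,0,0,0.002,0],
  [-1,0,0,0.002,0],
  [-1,0,0,0.002,0],
  [-1,0,0,0,0],
])

```text
clock: 9.15
ee_pos: [0.565, 0.2023, 0.1434]
orientation: [0.939, 0.343, 0.0, 0.0]
wrist_force: [0.1, 1.2, -2.0]
width: 0.181
finger_force: 68.7
```

Request:
drive_tool([
  [-1,0,0,0.003,0],
  [-1,0,0,0.003,0],
  [-1,0,0,0.003,0],
  [-1,0,0,0.002,0],
  [-1,0,0,0.001,0],
  [-1,0,0,0,0],
])

```text
clock: 9.75
ee_pos: [0.5655, 0.2025, 0.132]
orientation: [0.939, 0.343, 0.001, 0.0]
wrist_force: [-0.7, 0.6, 4.5]
width: 0.178
finger_force: 69.9
```

Request:
drive_tool([
  [-1,0,0,0.001,0],
  [-1,0,0,0,0.05],
  [-1,0,0,0,0.09],
  [-1,0,0,0,0.09],
  [-1,0,0,0,0.09],
  [-1,0,0,0,0],
])

```text
clock: 10.35
ee_pos: [0.5664, 0.2022, 0.1315]
orientation: [0.982, 0.188, 0.002, 0.0]
wrist_force: [0.5, -0.1, 5.5]
width: 0.176
finger_force: 70.0
```

Request:
drive_tool([
  [-1,0,0,0,0.08],
  [-1,0,0,0,0.09],
  [-1,0,0,0,0.09],
  [-1,0,0,0,0.09],
  [-1,0,0,0,0.09],
  [-1,0,0,0,0.06],
  [-1,0,0,0,0.04],
  [-1,0,0,0,0],
])

```text
clock: 11.15
ee_pos: [0.5665, 0.2018, 0.1316]
orientation: [0.997, -0.08, 0.002, 0.0]
wrist_force: [-0.2, -0.2, 5.0]
width: 0.176
finger_force: 70.0
```

```bash
python3 -c "
from cell import *;import numpy as np
s=state();q=s['orientation'];print(s['clock'],s['ft_torque'],s['wrist_force'],2*np.arctan2(q[1],q[0]),s['ee_pos'])"
```

```text
11.15 [-0.35328926  0.0205565  -0.05936221] [-0.17647451 -0.21481449  5.04300987] -0.16088076331218 [0.56650375 0.20184355 0.13155535]
```

Little torque yet, so I turn on to feel for the stop.

Request:
drive_tool([
  [-1,0,0,0,0.02],
  [-1,0,0,0,0.02],
  [-1,0,0,0,0.02],
  [-1,0,0,0,0],
])

```text
clock: 11.55
ee_pos: [0.5659, 0.2002, 0.1315]
orientation: [0.994, -0.109, 0.001, 0.002]
wrist_force: [-1.4, -6.0, 6.9]
width: 0.173
finger_force: 70.3
```

```bash
python3 -c "
from cell import *;import numpy as np
s=state();q=s['orientation'];print(s['clock'],s['ft_torque'],s['wrist_force'],2*np.arctan2(q[1],q[0]),s['ee_pos'])"
```

```text
11.55 [-1.01362742  0.30287941  0.30898809] [-1.41886158 -5.95301214  6.93326717] -0.21926443418938854 [0.56586382 0.20023993 0.13147478]
```

At the stop (yaw about -0.22 and the torque has risen). I back off 0.05, let the cover spring up and then release it.

Request:
drive_tool([
  [-1,0,0,0,-0.025],
  [-1,0,0,0,-0.02],
  [-1,0,0,-0.0015,0],
  [-1,0,0,-0.0015,0],
  [-1,0,0,-0.0015,0],
  [-1,0,0,0,0],
  [-1,0,0,0,0],
])

```text
clock: 12.25
ee_pos: [0.5657, 0.2018, 0.1351]
orientation: [0.996, -0.087, 0.001, 0.0]
wrist_force: [2.3, -4.2, 5.0]
width: 0.177
finger_force: 69.8
```

Request:
drive_tool([
  [-0.5,0,0,0,0],
  [0,0,0,0,0],
  [0.4,0,0,0,0],
  [0.4,0,0,0,0],
  [0.4,0,0,0,0],
  [0.4,0,0,-0.02,0],
  [0.4,0,0,-0.04,0],
  [0.4,0,0,-0.04,0],
  [0,0,0,0,0],
  [-1,0,0,0,0],
])

```text
clock: 13.25
ee_pos: [0.5658, 0.2026, 0.2365]
orientation: [0.996, -0.087, 0.002, -0.001]
wrist_force: [0.4, 0.3, -0.5]
width: 0.371
finger_force: 0.0
```

Request:
drive_tool([
  [-1,-0.03,0,0,0],
  [-1,-0.04,0,0,0],
  [-1,-0.04,0,0,0],
  [-1,-0.005,0,0,0],
  [-1,0,0,0,0],
  [-1,0,0,0,0],
])

```text
clock: 13.85
ee_pos: [0.4522, 0.2222, 0.2342]
orientation: [0.996, -0.088, -0.0, 0.0]
wrist_force: [0.1, 0.6, 1.6]
width: 0.001
finger_force: 0.0
```

Run:
```python
from meas import *
s=state();q=s["orientation"];print(s["clock"],s["ee_pos"],2*np.arctan2(q[1],q[0]),s["width"],s["wrist_force"])
for n in("scene","top"):
    p,d=snapshot(n);cv2.imwrite(f"pics/{n}3.png",p)
    P,px=cloud(n,d);X=np.full(d.shape+(3,),np.nan);X[px[:,1],px[:,0]]=P
    near=(np.hypot(X[...,0]-.5665,X[...,1]-.2005)<.065)
    k=near&(X[...,2]>.115)&(X[...,2]<.145)&(p.min(2)>110)
    Q=X[k]
    if len(Q)>30: print(n,"disc",len(Q),np.median(Q[:,2]),circ(cv2.convexHull(Q[:,:2].astype(np.float32))[:,0]))
    b=near&(p.max(2)<70)&(X[...,2]>.150)&(X[...,2]<.175)
    Q=X[b]
    if len(Q)>10:
        w,v=np.linalg.eigh(np.cov(Q[:,:2].T));print("bar",len(Q),Q.mean(0),"yaw",np.arctan(v[1,1]/v[0,1]),np.percentile(Q[:,2],80))
p=cv2.imread("pics/scene3.png");cv2.imwrite("pics/s3c.png",cv2.resize(p[110:260,300:500],None,fx=4,fy=4,interpolation=2))
```

```text
13.85 [0.45221684 0.22216436 0.23419242] -0.17535854473936988 0.0008550508713742188 [0.11010757 0.55038048 1.56658593]
scene disc 718 0.13255292038864008 (array([0.56293344, 0.20014897]), np.float64(0.055939862895234345))
bar 171 [0.56821429 0.19723658 0.16385163] yaw -0.1607799824052038 0.1681758304897526
top disc 630 0.13264790378021196 (array([0.5682657 , 0.20175161]), np.float64(0.054859039535478306))
bar 84 [0.56349153 0.20110062 0.16593846] yaw -0.17216512752241717 0.1693367070874574
```

View pics/s3c.png

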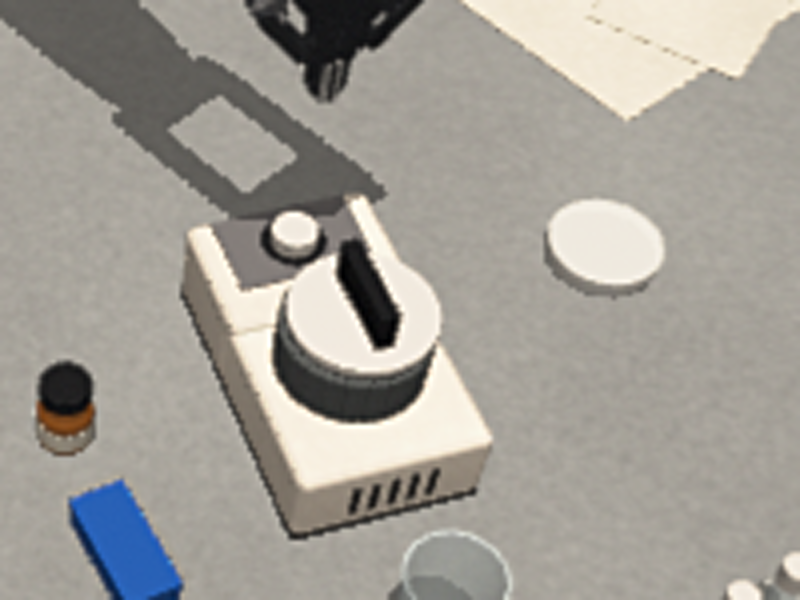

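The picture shows the cover locked: bar at crop (368,295) in line with the key at (296,232). The disc top is about 132 mm high (131.5 expected) and the yaw is -0.17. Next is the key.

Request:
drive_tool([
  [-1,0,0,0.02,0],
  [-1,0,0,0.035,0],
  [-1,0,0,0.035,0],
  [-1,0,0,0.025,0],
  [-1,0,0,0.012,0],
  [-1,0,0,0,0],
  [-1,0,0,0,0],
  [-1,0,0,0,0],
])

```text
clock: 14.75
ee_pos: [0.4535, 0.2228, 0.1096]
orientation: [0.996, -0.088, 0.002, -0.001]
wrist_force: [0.4, 0.3, 1.2]
width: -0.001
finger_force: 0.0
```

Request:
drive_tool([
  [-1,0,0,0.005,0],
  [-1,0,0,0.004,0],
  [-1,0,0,0.003,0],
  [-1,0,0,0,0],
  [-1,0,0,0,0],
])

```text
clock: 15.25
ee_pos: [0.4516, 0.2223, 0.0959]
orientation: [0.996, -0.087, -0.0, 0.0]
wrist_force: [-1.3, 0.1, 1.0]
width: -0.0
finger_force: 0.7
```

Request:
drive_tool([
  [-1,0,0,0.001,0],
  [-1,0,0,0.001,0],
  [-1,0,0,0,0],
])

```text
clock: 15.55
ee_pos: [0.4516, 0.2223, 0.094]
orientation: [0.996, -0.087, -0.0, 0.0]
wrist_force: [-2.6, -1.0, 4.3]
width: -0.0
finger_force: 2.6
```

Request:
drive_tool([
  [-1,0,0,0.001,0],
  [-1,0,0,0,0],
])

```text
clock: 15.75
ee_pos: [0.4516, 0.2223, 0.0929]
orientation: [0.996, -0.087, -0.0, 0.0]
wrist_force: [-2.0, 0.0, 4.3]
width: -0.001
finger_force: 2.1
```

Request:
drive_tool([
  [-1,0,0,0.001,0],
  [-1,0,0,0,0],
])

```text
clock: 15.95
ee_pos: [0.4516, 0.2223, 0.0914]
orientation: [0.996, -0.088, -0.0, -0.0]
wrist_force: [-1.0, -0.6, 2.2]
width: 0.001
finger_force: 0.9
```

Request:
drive_tool([
  [-1,0,0,0.001,0],
  [-1,0,0,0,0],
])

```text
clock: 16.15
ee_pos: [0.4516, 0.2223, 0.0904]
orientation: [0.996, -0.088, -0.0, -0.0]
wrist_force: [-0.9, 0.5, 0.0]
width: -0.002
finger_force: 0.7
```

The force peaked and then fell, at about 5.5 mm travel, so it clicked. I retreat.

Request:
drive_tool([
  [-1,0,0,-0.004,0],
  [-1,0,0,-0.01,0],
  [-1,0,0,-0.03,0],
  [-1,0,0,-0.04,0],
  [-1,0,0,-0.04,0],
  [-1,-0.03,0,-0.02,0],
  [-1,-0.02,0,0,0],
  [-1,0,0,0,0],
  [-1,0,0,0,0],
])

```text
clock: 17.05
ee_pos: [0.4027, 0.2311, 0.2353]
orientation: [0.996, -0.087, 0.001, -0.0]
wrist_force: [-0.4, 0.3, 0.3]
width: -0.003
finger_force: 0.0
```

Run:
```python
from h import *
s=state();print(s["clock"],s["ee_pos"],s["wrist_force"])
p,d=snapshot("scene");cv2.imwrite("pics/s4.png",p)
q=cv2.imread("pics/scene3.png");o=cv2.imread("pics/scene0.png")
P,px=cloud("scene",d);X=np.full(d.shape+(3,),np.nan);X[px[:,1],px[:,0]]=P
k=(np.hypot(X[...,0]-.452,X[...,1]-.221)<.014)&(p.min(2)>130);print("key z",np.median(X[k][:,2]),k.sum())
k=(np.hypot(X[...,0]-.566,X[...,1]-.2005)<.05)&(p.min(2)>130);print("disc z",np.median(X[k][:,2]))
df=cv2.absdiff(p,o).max(2)>50
n,_,st,ce=cv2.connectedComponentsWithStats(df.astype(np.uint8))
for i in range(1,n):
    if st[i,4]>15:print(st[i])
```

```text
17.05 [0.40271659 0.23110446 0.23533018] [-0.38521322  0.26212302  0.26181743]
key z 0.09687954184044834 52
disc z 0.1325281126893635
[369   0  43  26 417]
[ 274    0  170  166 7459]
[232  14  23  10 175]
[400  15   7  10  36]
[259  23  17  27 199]
[219  42  10   8  20]
[213  53  16  23 187]
[230  55  26  27 256]
[266  59  45  20 251]
[268 115   6  11  29]
[371 170  39  35 734]
[ 227  227   41   37 1093]
```

View pics/s4.png

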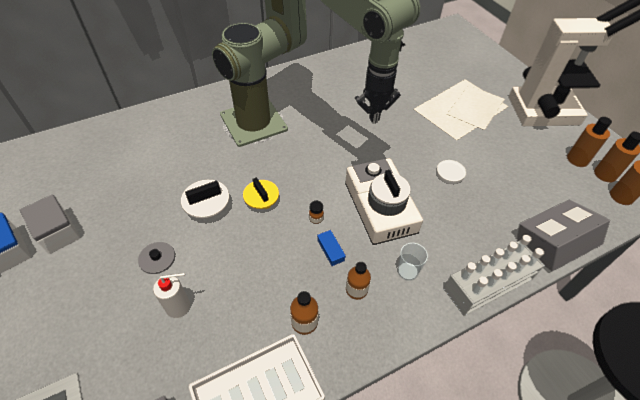

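The cover is locked at (390,190), the key is back up at (373,169), and only the cover, the arm and its shadow have moved, so I hand in.

```bash
python3 -c "
from cell import *
print(finish_job())"
```

```text
the job is handed in; nothing more can be done
None
```

I locked the small white cover on the mill and released it, then pressed the start key until it clicked (about 5.5 mm of travel, short of the bottom stop) and let it come back up; nothing else on the bench moved, and I handed the job in at about 17 s.

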